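# Stop the game clock at the adjournment

### The job

The game is being adjourned: stop the long two-dial game clock by pressing its long stop bar near the middle, so that both ends go down evenly together (never one end about a centimetre lower than the other), fully home, where the bar stays, and let go. Leave the press bar of the short one-dial timer alone.

Things in the scene. Friction and masses are not known exactly. Their poses are not given: they have to be found in the camera images.
- clock: Long game clock, fixed to the table: brown wooden housing 90 mm deep (x), 240 mm long (y), top 86 mm above the table, two white dials side by side on its +x face. Origin: centre of its underside; z up. Stands left or right of the dark piece stand, turned up to 0.4 rad. Along the middle of its top runs the stop bar: plain aluminium, 180 mm long (clock y), 18 mm wide, 12 mm thick, up at the start.
- bar_left (a point): The stop bar's +y (clock frame) end, on its upper face, mid-width, 90 mm from the bar's middle; z normal to that face, y along the bar. 116 mm above the table when up, 104 mm when fully down: the bar rides on two plungers 140 mm apart, each with 12 mm of travel down to a hard stop. Moving it takes about 6 N in all; no return spring, it stays where it is pushed.
- bar_right (a point): The stop bar's -y (clock frame) end, on its upper face, mid-width, 180 mm from bar_left; the bar's middle is half-way between the two. A light spring inside resists tilting: pressed within 20 mm of the middle the bar goes down evenly, from about 30 to 40 mm off it goes down crooked.
- timer_bar (a point): Middle of the upper face of the sprung press bar (aluminium, 70 x 18 mm, 96 mm above the table) on the short one-dial timer, a similar brown wooden housing fixed to the table, only 110 mm long and 80 mm deep, on the other side of the piece stand. A bystander: not to be pressed.

How it is judged:
By the outcome, as a careful person would: the job done as asked, in the order asked, and still so for the second after the job is handed in, with the robot touching nothing.
It also fails if it takes over 29 s, if anything falls off the work surface, if the arm or the gripper's body presses on something with over 40 N, if the wrist force passes 120 N, or if a joint passes its speed limit or range.

### The arm

A 7-joint arm with a two-finger parallel gripper is mounted at the origin on the work surface. World frame = base frame: x ahead of the robot, y to its left, z up, the work surface at z = 0. Lengths are in m, angles in rad, forces in N, time in s.
With the tool pointing down it reaches from about 0.425 to 0.95 m from the base axis. Payload 4.7 kg.
Tool frame: the origin (TCP) lies on the centre line of the jaws, within the pads' length; the fingertips stand robot.nose_length ahead of it and the grasp point (between the pads) lies 8 mm behind it (robot.nose_length is the distance from the TCP to the fingertips, in m); z points along the fingers, x is the direction in which the jaws open and shut, and the axes are right-handed (so a half turn about z gives the same grasp; the last joint's range is limited). The gripper opens to 85 mm and grips with 20 to 120 N. Pads are 22 mm wide; open, the fingers measure 114 mm over their backs; the gripper's body (76 mm by 85 mm) begins 54 mm behind the grasp point. The pads swing forward as they close: fully open they stand 13 mm farther back than shut.
Start: joints at [1.318, 0.469, -0.049, 1.532, 0.024, 1.141, -0.082], TCP at [0.15, -0.658, 0.242] pointing down, gripper open.
Joint ranges: [-2.59, 2.59], [-0.33, 1.99], [-1.39, 1.29], [0.1, 2.45], [-1.04, 4.18], [0.21, 1.99], [-2.66, 2.66]. Speed limits (rad/s): [2.57, 2.57, 3.14, 3.14, 3.14, 3.14, 3.14].

### API

Orientations are given as [roll, pitch, yaw] about the fixed x, y, z axes, in that order (R = Rz(yaw) Ry(pitch) Rx(roll)).
In Python, from plant import robot gives the robot as it stands. Calls block until the motion is done:
- robot.goto(position, orientation): joint-space move of the TCP to a pose.
- robot.move_straight(position, vel=0.15, attitude=None, contact_N=None): straight line of the TCP; attitude=None keeps the orientation; vel is the mean speed in m/s. With contact_N (N) it stops when the force on the tool has changed by that much, and returns True; else False.
- robot.move_joints(angles): joint-space move.
- robot.grip(opening, strength=None): opening from 0.0 (shut) to 1.0 (fully open); strength is the grip in N (None keeps the last); returns when the fingers have stopped.
- robot.sleep(seconds).
- robot.inverse_kinematics(position, orientation): joint angles nearest the present ones, or None.
- robot.sense(): the state.
- robot.grab_frame(name): name is "scene" or "top" or "wrist"; returns a dict with "image" (384x512x3 uint8, red, green, blue), "range_z" (384x512 float32, m along the optical axis (not along the pixel's ray), 0 where there is no reading), "fx", "fy", "cx", "cy" (pixels), "dist_coeffs" ([k1, k2, p1, p2, k3] as OpenCV has them; the pictures are not rectified), "R" (3x3) and "t" (3): a world point X has camera coordinates R X + t. Camera axes: x right, y down, z forward; pixel columns grow to the right and rows downward; lengths in m; the calibration is good to about 2 mm. A picture is of the moment at which its call begins.
A pose or a line that the arm cannot do raises robot.IKError and nothing moves.
- robot.close_job(): hands the job in, once; it reports no verdict.
The state is a dict: "t": time; "joint_pos": joint angles; "joint_velocities": joint speeds; "effort": joint torques, N m; "tcp_pos": TCP position; "tcp_rot": TCP orientation; "wrist_force": force on the tool from outside, world axes, zero at the start; "torque": the same for the moment, N m; "opening": opening from 0.0 (shut) to 1.0 (fully open).
Only numpy, scipy, OpenCV 4.12 (cv2) and the standard library are available. Lean on these libraries where they do the work, as an engineer would, in place of code of your own. Each camera call takes 0.05 s, during which the arm holds its last target. There are 200 camera calls.

## Working session

There is one attempt and no reset: what is moved stays moved. The work goes in short steps, each a Python script; the robot and the scene stay as the last script left them, time stands still between calls to the robot, and variables do not carry over. Pictures are saved under pics/ and viewed, about 8 in all and at most 12, crops included, and the job is handed in when it is done.

```bash
mkdir -p pics; python3 - <<'E'
from plant import robot
import cv2,numpy as np,pickle
s=robot.sense();print(s['t'],s['tcp_pos'],s['tcp_rot'],robot.nose_length)
for n in("top","scene"):
    f=robot.grab_frame(n);pickle.dump(f,open(n+'.pkl','wb'))
    cv2.imwrite(f'pics/{n}1.png',f['image'][...,::-1])
    print(n,f['fx'],f['dist_coeffs'],-f['R'].T@f['t'])
E
```

```text
0.0 [ 0.1496871  -0.65759524  0.24125048] [ 3.14155234e+00  1.97332489e-03 -1.34698798e+00] 0.011
top 486.51844036971266 [-0.07175848  0.          0.          0.          0.        ] [ 0.38406282 -0.00800284  1.35792415]
scene 414.8911127623946 [0.00201666 0.         0.         0.         0.        ] [0.92021555 0.26146914 0.81397888]
```

View pics/top1.png

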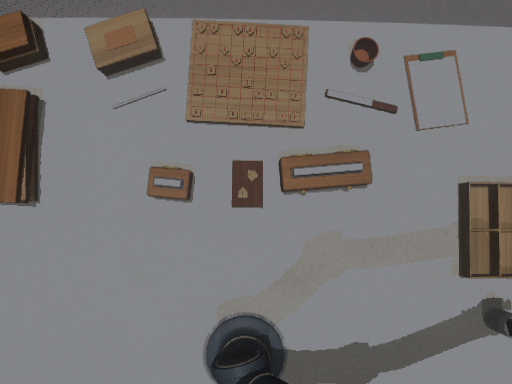

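View pics/scene1.png

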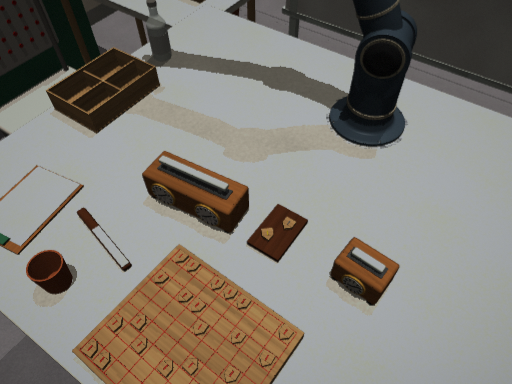

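The top view shows the long clock at about (325,170), with its bar running from about (292,172) to (362,168). The timer is at (168,183) and the piece stand at (247,184). The scene view shows the same layout, with the bar raised.

```bash
cat >h.py <<'E'
import cv2,numpy as np
def cast(f,px,z):
    K=np.array([[f['fx'],0,f['cx']],[0,f['fy'],f['cy']],[0,0,1]])
    u=cv2.undistortPoints(np.float64(px).reshape(-1,1,2),K,np.array(f['dist_coeffs']))[:,0]
    d=np.c_[u,np.ones(len(u))]@f['R']; c=-f['R'].T@f['t']
    return c+d*((z-c[2])/d[:,2])[:,None]
def bar(f,roi,z,thr=130,show=None):
    """largest bright grey blob in roi (x0,y0,x1,y1) -> world rectangle corners"""
    x0,y0,x1,y1=roi; im=f['image'][y0:y1,x0:x1].astype(int)
    m=((im.min(2)>thr)&(im.max(2)-im.min(2)<40)).astype(np.uint8)
    cs,_=cv2.findContours(m,cv2.RETR_EXTERNAL,cv2.CHAIN_APPROX_NONE)
    cs=[c for c in cs if c.reshape(-1,2).min()>0 and c[...,0].max()<x1-x0-1 and c[...,1].max()<y1-y0-1]
    c=max(cs,key=cv2.contourArea)
    px=c.reshape(-1,2)+[x0,y0]
    w=cast(f,px,z)[:,:2].astype(np.float32)
    return cv2.minAreaRect(w),px
E
python3 - <<'E'
from h import *
import pickle
for n,roi in(('top',(284,158,368,186)),('scene',(150,148,240,200))):
    f=pickle.load(open(n+'.pkl','rb'))
    for thr in (110,140):
        try:
            r,px=bar(f,roi,.116,thr);b=cv2.boxPoints(r);print(n,thr,np.round(r[0],4),np.round(r[1],4),np.round(r[2],1),np.round(b,3).tolist(),px.min(0),px.max(0))
        except Exception as e: print(n,thr,e)
f=pickle.load(open('top.pkl','rb'));h=cv2.cvtColor(f['image'],cv2.COLOR_RGB2HSV)
m=cv2.inRange(h,(0,80,60),(25,255,255));m[:,:270]=0;m[:,380:]=0;m[:145]=0;m[200:]=0
c=max(cv2.findContours(m,0,1)[0],key=cv2.contourArea).reshape(-1,2)
print('housing',cv2.minAreaRect(cast(f,c,.086)[:,:2].astype(np.float32)))
g=f['range_z'];print(g[160:182:2,328])
cv2.imwrite('pics/crop.png',cv2.resize(f['image'][140:205,260:390,::-1],None,fx=6,fy=6,interpolation=0))
E
```

```text
top 110 [ 0.5035 -0.2106] [0.0154 0.1777] 5.8 [[0.4869999885559082, -0.12300000339746475], [0.5049999952316284, -0.30000001192092896], [0.5199999809265137, -0.2980000078678131], [0.5019999742507935, -0.12099999934434891]] [294 164] [362 174]
top 140 max() iterable argument is empty
scene 110 [ 0.5047 -0.2068] [0.0163 0.1761] 5.7 [[0.4880000054836273, -0.11999999731779099], [0.5049999952316284, -0.29499998688697815], [0.5210000276565552, -0.2939999997615814], [0.5040000081062317, -0.11800000071525574]] [159 156] [227 188]
scene 140 [ 0.5044 -0.2076] [0.014  0.1747] 5.9 [[0.4880000054836273, -0.12099999934434891], [0.5059999823570251, -0.29499998688697815], [0.5199999809265137, -0.2939999997615814], [0.5019999742507935, -0.11999999731779099]] [159 156] [227 187]
housing ((0.5008300542831421, -0.2093523144721985), (0.10093432664871216, 0.2360289990901947), 5.830581188201904)
[1.28376   1.2784399 1.2844945 1.2574316 1.2508471 1.2517434 1.2527916
 1.2760366 1.279635  1.2832464 1.2821815]
```

View pics/crop.png

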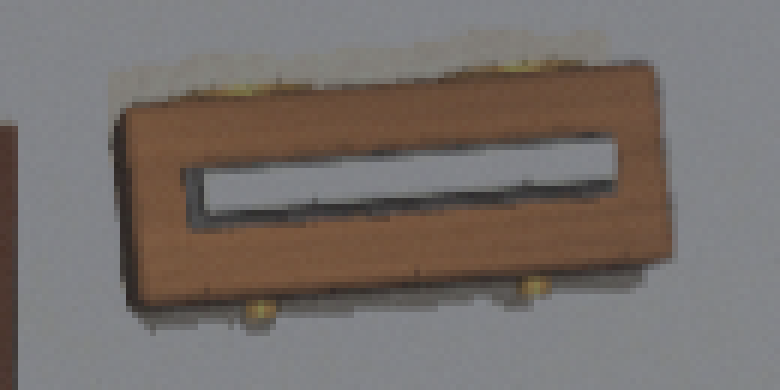

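```bash
python3 - <<'E'
from plant import robot
import cv2,numpy as np
from h import *
robot.grip(0.0)
robot.goto([.504,-.209,.24],[np.pi,0,.101-np.pi/2])
f=robot.grab_frame('wrist');s=robot.sense()
print(s['t'],s['tcp_pos'],s['wrist_force'],s['opening'])
import pickle;pickle.dump(f,open('wrist.pkl','wb'))
cv2.imwrite('pics/wrist1.png',f['image'][...,::-1])
K=np.array([[f['fx'],0,f['cx']],[0,f['fy'],f['cy']],[0,0,1]])
u=np.array([-np.sin(.101),np.cos(.101)])
P=[[*(np.array([.504,-.209])+k*u),.116] for k in(-.09,0,.09)]
print(cv2.projectPoints(np.float64(P),cv2.Rodrigues(f['R'])[0],f['t'],K,np.array(f['dist_coeffs']))[0].reshape(-1,2))
E
```

```text
2.975 [ 0.50369658 -0.21024755  0.23991288] [ 0.36730393 -0.67771858  0.44202691] -5.8430521471308187e-05
[[352.12881345 190.62572249]
 [256.65154836 190.82517044]
 [161.17011092 191.05059732]]
```

View pics/wrist1.png

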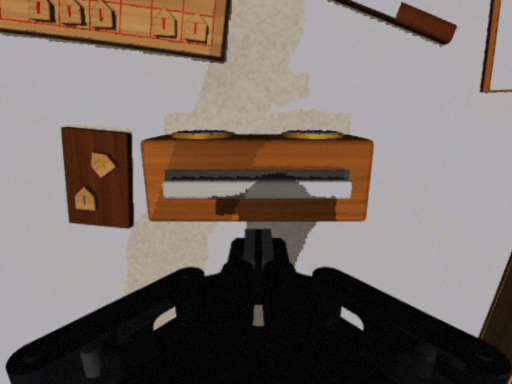

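The wrist view shows the bar from (163,190) to (351,190), with its middle at about (257,189). I predicted (257,191), so the measurement holds and I can press.

```bash
python3 - <<'E'
from plant import robot
import cv2,numpy as np,pickle
from h import *
x,y=.504,-.209
robot.move_straight([x,y,.137],vel=.08)
F0=robot.sense()['wrist_force'].copy() if hasattr(robot.sense()['wrist_force'],'copy') else np.array(robot.sense()['wrist_force'])
r=robot.move_straight([x,y,.109],vel=.015,contact_N=22)
s=robot.sense();print(r,s['t'],s['tcp_pos'],np.array(s['wrist_force'])-F0,s['torque'])
robot.sleep(.2)
s=robot.sense();print(s['tcp_pos'],np.array(s['wrist_force'])-F0)
robot.move_straight([x,y,.24],vel=.1)
for n in('wrist','scene'):
    f=robot.grab_frame(n);pickle.dump(f,open(n+'2.pkl','wb'));cv2.imwrite(f'pics/{n}2.png',f['image'][...,::-1])
    if n=='wrist':
        g=f['range_z']; c=-f['R'].T@f['t']
        for u in(170,190,215,235,257,280,300,325,345):
            v=np.arange(170,205); 
            zs=[(f['R'].T@(np.array([(u-f['cx'])/f['fx'],(w-f['cy'])/f['fy'],1])*g[w,u]-f['t']))[2] for w in v]
            print(u,np.round(np.sort(zs)[-10:],4))
print(robot.sense()['t'])
f=pickle.load(open('scene2.pkl','rb'))
cv2.imwrite('pics/sc2crop.png',cv2.resize(f['image'][140:310,130:410,::-1],None,fx=2.8,fy=2.8))
E
```

```text
True 5.825 [ 0.50403957 -0.20903171  0.11506274] [-0.83729449 -0.71982318  4.84571476] [ 0.03978537  0.22682854 -0.06966033]
[ 0.50402102 -0.20901897  0.11504276] [-1.14177892  0.40359381  5.42944279]
170 [0.1043 0.1044 0.1045 0.1046 0.1049 0.1049 0.105  0.1051 0.1053 0.1067]
190 [0.1041 0.1046 0.1046 0.1048 0.1049 0.105  0.105  0.1052 0.1056 0.1058]
215 [0.1044 0.1044 0.1046 0.1047 0.105  0.1052 0.1053 0.1053 0.1054 0.1059]
235 [0.1044 0.1044 0.1045 0.1045 0.1045 0.1049 0.1051 0.1055 0.1057 0.106 ]
257 [0.1042 0.1043 0.1046 0.1046 0.1047 0.105  0.1051 0.1054 0.1055 0.1057]
280 [0.1045 0.1046 0.1047 0.1048 0.1048 0.105  0.1052 0.1054 0.1056 0.1057]
300 [0.1046 0.1047 0.1048 0.1048 0.1048 0.1048 0.1051 0.1052 0.1055 0.1055]
325 [0.1043 0.1043 0.1043 0.1047 0.1048 0.1048 0.105  0.105  0.1052 0.1055]
345 [0.1045 0.1046 0.1046 0.1046 0.1047 0.105  0.1051 0.1053 0.1056 0.1059]
7.5333
```

View pics/sc2crop.png

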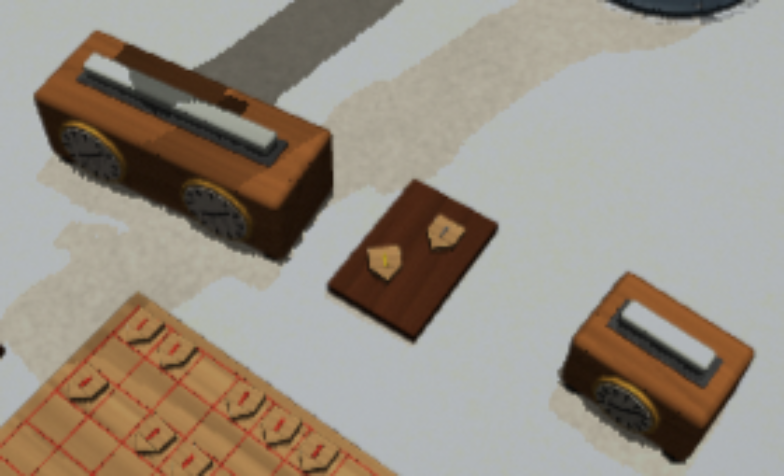

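The crop shows the bar lying low and level at about (180,105), and the timer bar untouched at (670,335). The depth readings are level at about 105 mm along the whole bar. The press stopped with the tip at 104.0 mm against the hard stop.

```bash
python3 -c "
from plant import robot
print(robot.sense()['t'],robot.sense()['wrist_force']);robot.close_job()"
```

```text
7.5333 [ 0.11399119 -0.37720552 -0.58500204]
the job is handed in; nothing more can be done
```

I pressed the long clock's stop bar at its middle with the gripper shut, then raised the arm clear and handed the job in at 7.5 s.

- **Press point:** The two fixed cameras put the bar's middle at about (0.504, -0.209), turned about 0.10 rad. They agreed to about 4 mm, and the wrist view agreed as well.
- **Fully home:** The press stopped on its 22 N contact limit, well above the roughly 6 N needed to move the bar. The fingertips were then at 104.0 mm, which is the fully-down height.
- **Level and staying down:** After I let go, the wrist camera's depth showed the bar level within its noise, at about 105 mm from end to end. That is about 1 mm above nominal, within the calibration. I checked the tilt only after the press, not while the bar was moving.
- **Timer:** I never went near it, and its bar still looks up in the last picture.

No check failed or disagreed.

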